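# Sort the games things on the landing shelf

### The arm

A 6-joint arm with a two-finger parallel gripper is mounted at the origin on the work surface. World frame = base frame: x ahead of the robot, y to its left, z up, the work surface at z = 0. Lengths are in m, angles in rad, forces in N, time in s.
With the tool pointing down it reaches from about 0.3 to 0.775 m from the base axis. Payload 14.6 kg.
Tool frame: the origin (TCP) lies on the mounting face of the last link; the fingertips stand 199 mm ahead of it and the grasp point (between the pads) lies 180 mm ahead of it; z points along the fingers, y is the line along which they close (so a half turn about z gives the same grasp; the last joint's range is limited). The gripper opens to 94 mm and grips with 3 to 60 N. Pads are 16 mm wide; open, the fingers measure 119 mm over their backs; the gripper's body (75 mm by 177 mm) begins 78 mm behind the grasp point.
Start: joints at [1.071, 0.3, 1.521, -0, 1.321, -0.067], TCP at [0.231, 0.499, 0.405] pointing down, gripper open.
Joint ranges: [-3.03, 3.03], [-0.79, 2.21], [0.23, 2.52], [-1.04, 4.18], [0, 3.07], [-2.55, 2.55]. Speed limits (rad/s): [2.22, 2.22, 2.57, 3.14, 3.14, 3.14].

### API

Orientations are given as [roll, pitch, yaw] about the fixed x, y, z axes, in that order (R = Rz(yaw) Ry(pitch) Rx(roll)).
In Python, from station import telemetry, cams, workorder, finder gives the robot as it stands.
- The arm moves only by the tool jog_arm, never from a script. Its argument "rows" is a list of rows, each an object with "gripper": the finger opening in m, from 0 to 0.094; "slide": the shift along the tool's x, y, z in m, a list of three; "spin": the turn about the tool's z in rad. In form: [{"gripper": gripper, "slide": [tx, ty, tz], "spin": spin}, ...]. A call has 1 to 8 rows; each row is the pose to reach, as a shift and turn from the pose commanded when the call began, along the tool's axes at that moment; what a row does not reach only later rows make up. A row lasts 1/10 s, in which the tool goes at most 50 mm and 8.59 degrees, less where a joint would pass 70% of its speed; a pose out of reach is approached as far as the arm can. A call with a gripper value outside its range is refused whole. The fingers move at their own pace and stop on an object; "squeeze" is the grip in N (left out, the last holds). Time passes only in rows, so rows that repeat a pose let the fingers close. It gives the time, the measured TCP pose, the force, the opening and the grip force at its end, in the units of the state.
- telemetry.get_obs(): the state, without advancing time (a new reading comes with each control period).
- cams.camera(name): name is "scene" or "top"; returns (picture, depth): 384x512x3 uint8, red, green, blue; 384x512 float32, m along the optical axis (not along the pixel's ray), 0 where there is no reading.
- cams.camera_info(name): a dict with "camera_matrix" (3x3 intrinsics, pixels), "k1" (the pictures are not rectified: a ray, as slopes to the right and down, at radius r is drawn at 1 + k1 r^2 times it, then the intrinsics apply), "R" (3x3) and "t" (3): a world point X has camera coordinates R X + t. Camera axes: x right, y down, z forward; pixel columns grow to the right and rows downward; lengths in m; the calibration is good to about 2 mm. A picture is of the moment at which its call begins. camera_info takes no time and is no camera call.
- workorder.hand_in(): hands the job in; it is judged then, once.
Trained networks look in the newest picture that a camera, given by its name, has taken for a name from the list of things; names that differ only in an ending like _2 or _b are one class to them, and where a whole thing is asked for, a point or a joint stands for the part that bears it (a point fixed in the world has none). Each returns a list of dicts, best first, with "confidence" (0 to 1); they miss things now and then, are a little off and sometimes report something else, mostly with a low value. They report only what shows in the picture. A call takes as long as a camera call. They do not tell look-alikes from the thing itself.
- finder.find_in(target, camera): "point" ([x, y, z] in m, in world coordinates, good to about 4 mm: the middle of the surface that is visible of it).
- finder.masks_of(target, camera): "region" (384x512 bool, what is visible of it).
The state is a dict: "time_s": time; "qpos": joint angles; "joint_vel": joint speeds; "tau": joint torques, N m; "ee_pos": TCP position; "eef_rot": TCP orientation; "force": force on the tool from outside, world axes, zero at the start; "moment": the same for the moment, N m; "grip_width": finger opening in m; "grip_force": force on a finger pad.
Only numpy, scipy, OpenCV 4.12 (cv2) and the standard library are available. Lean on these libraries where they do the work, as an engineer would, in place of code of your own. Each camera call takes 0.05 s, during which the arm holds its last target. There are 200 camera calls.

### The job

Sort the games things on the glass shelf: stand each of the two shuttlecocks in its own bay of the long wooden tray, upright with the cork up, put both wooden quoits down over the peg, and lay the red whistle flat in the round dish. Leave the lunchbox and the flask standing where they are.

Things in the scene. Friction and masses are not known exactly. Their poses are not given: they have to be found in the camera images.
- shuttlecock_a: white ribbed plastic shuttlecock standing on its wide skirt rim, cork nose up; one of two alike. 85 mm tall: skirt 66 mm across at the rim, 26 mm at 58 mm up, then the cork, 26 mm across, from 58 to 85 mm up, top rounded. About 15 g. Origin at the centre of the rim (underside), z up. Grip it by the cork. All stands on a fixed glass shelf, top at z = 50 mm.
- shuttlecock_b: white ribbed plastic shuttlecock standing on its wide skirt rim, cork nose up; one of two alike. 85 mm tall: skirt 66 mm across at the rim, 26 mm at 58 mm up, then the cork, 26 mm across, from 58 to 85 mm up, top rounded. About 15 g. Origin at the centre of the rim (underside), z up. Grip it by the cork.
- quoit_a: a plain wooden quoit (throwing ring) lying flat; one of two alike. 60 mm outside diameter, 38 mm hole, 20 mm thick, about 35 g. Origin on its axis at the underside, z along the axis.
- quoit_b: a plain wooden quoit (throwing ring) lying flat; one of two alike. 60 mm outside diameter, 38 mm hole, 20 mm thick, about 35 g. Origin on its axis at the underside, z along the axis.
- whistle: red plastic pea whistle lying on its cheek at any yaw, 20 mm high, 52 mm long (x), 24 mm wide (y), 20 g, small wire loop behind. Origin at the centre of this footprint, underside. Round barrel (24 mm across, axis z) centred at x = -14 mm, y = 0; mouthpiece (12 mm wide, y 0 to +12 mm) runs on to x = +26 mm. Grip across y at about x = -10 mm.
- shuttle_tray: fixed long wooden tray with two equal bays side by side along its y, outside 98 mm (x) by 191 mm (y), walls and divider 5 mm thick and 20 mm high, floor 5 mm above the origin. Bays 88 mm (x) by 88 mm (y) inside, centred at y = +46.5 and -46.5 mm, x = 0. Origin at the centre of the underside, z up. All stands on a fixed glass shelf, top at z = 50 mm.
- quoit_peg: a fixed wooden stand: round base 90 mm across and 12 mm thick, with an upright peg 16 mm in diameter in its middle, its top 65 mm above the origin. Origin at the centre of the underside, z up. Room for both quoits, one on the other.
- dish: a fixed shallow round blue-glazed ceramic dish, 132 mm across outside at its rim, rim 18 mm high, wall 4 mm, flat inner floor 5 mm above the origin and about 115 mm across. Origin at the centre of the underside, z up.
- lunchbox: bystander: a closed pink plastic lunchbox with four white latches, 170 mm (x) by 125 mm (y) by 65 mm high, standing loose at the left of the shelf. Origin at the centre of its underside. Leave it alone.
- flask: bystander: a stainless drink flask with a black flip-top, 68 mm in diameter and 216 mm tall, standing loose at the right of the shelf. Origin at the centre of its underside. Leave it alone.
Not all that is in view belongs to the job. What is shaped like the quoit_a but yellow is not meant.

How it is judged:
At the end, for the whole second after the job is handed in: Shuttlecocks cork up (0.15 rad) on the floors of different bays, within 16 mm of bay centre in x and y; both quoits round the peg, axis within 15 mm, underside under 40 mm above the stand's; whistle flat (0.2 rad, either cheek) on the dish floor within 45 mm of its centre; all at rest ((((x of shuttlecock_a in the frame of shuttle_tray between -0.016 and 0.016 m and y of shuttlecock_a in the frame of shuttle_tray between 0.0305 and 0.0625 m and z of shuttlecock_a in the frame of shuttle_tray below 0.01 m and angle between shuttlecock_a's own z axis and vertical below 0.15 rad) and (x of shuttlecock_b in the frame of shuttle_tray between -0.016 and 0.016 m and y of shuttlecock_b in the frame of shuttle_tray between -0.0625 and -0.0305 m and z of shuttlecock_b in the frame of shuttle_tray below 0.01 m and angle between shuttlecock_b's own z axis and vertical below 0.15 rad)) or ((x of shuttlecock_a in the frame of shuttle_tray between -0.016 and 0.016 m and y of shuttlecock_a in the frame of shuttle_tray between -0.0625 and -0.0305 m and z of shuttlecock_a in the frame of shuttle_tray below 0.01 m and angle between shuttlecock_a's own z axis and vertical below 0.15 rad) and (x of shuttlecock_b in the frame of shuttle_tray between -0.016 and 0.016 m and y of shuttlecock_b in the frame of shuttle_tray between 0.0305 and 0.0625 m and z of shuttlecock_b in the frame of shuttle_tray below 0.01 m and angle between shuttlecock_b's own z axis and vertical below 0.15 rad))) and horizontal distance between each of quoit_a, quoit_b and quoit_peg below 0.015 m and z of each of quoit_a, quoit_b in the frame of quoit_peg below 0.04 m and ((angle between whistle's own z axis and vertical below 0.2 rad and z of whistle in the frame of dish below 0.012 m) or (angle between whistle's own z axis and vertical above 2.94 rad and z of whistle in the frame of dish below 0.032 m)) and horizontal distance between whistle and dish below 0.045 m and linear speed of each of shuttlecock_a, shuttlecock_b, quoit_a, quoit_b, whistle below 0.02 m/s); the robot touches nothing.
It fails at once if the lunchbox is moved more than 20 mm (distance of lunchbox from where it was at the start of the episode above 0.02 m).
It fails at once if the flask is moved more than 20 mm or tipped more than 0.3 rad (distance of flask from where it was at the start of the episode above 0.02 m or angle between flask's own z axis and vertical above 0.3 rad).
It also fails if it takes over 136 s, if anything falls off the work surface, if the arm or the gripper's body presses on something with over 40 N, if the wrist force passes 120 N, or if a joint passes its speed limit or range.

## Working session

There is one attempt and no reset: what is moved stays moved. The work goes in short steps, Python scripts to look and compute and a tool call to move; the robot and the scene stay as the last step left them, time stands still between calls to the robot, and variables do not carry over. Pictures are saved under pics/ and viewed, at most 14 in all, crops included, and the job is handed in when it is done.

Besides the shell and the picture viewer there is one more tool, called after "Request:" in YAML: its name, and indented under it one key for each argument. jog_arm: Moves the arm, as the interface text tells. Its arguments: {"type":"object","properties":{"rows":{"type":"array","items":{"type":"object","properties":{"gripper":{"type":"number"},"slide":{"type":"array","items":{"type":"number"}},"spin":{"type":"number"}}}},"squeeze":{"type":"number"}},"required":["rows"]}

```bash
ls; mkdir -p pics; cat > h.py <<'E'
import numpy as np, cv2
from station import telemetry, cams, workorder, finder
def snap(n):
    p,d=cams.camera(n); return p,d
def save(p,name): cv2.imwrite('pics/'+name,cv2.cvtColor(p,cv2.COLOR_RGB2BGR))
def cloud(n,d):
    c=cams.camera_info(n);K=np.array(c['camera_matrix']);k=c['k1']
    v,u=np.mgrid[0:384,0:512]
    pts=cv2.undistortPoints(np.stack([u.ravel(),v.ravel()],1).astype(float)[:,None],K,np.array([k,0,0,0.]))[:,0]
    P=np.c_[pts,np.ones(len(pts))]*d.ravel()[:,None]
    R=np.array(c['R']);t=np.array(c['t'])
    W=(P-t)@R; W[d.ravel()==0]=np.nan
    return W.reshape(384,512,3)
E
python3 - <<'E'
from h import *
for n in('scene','top'):
    p,d=snap(n);save(p,n+'1.png');np.savez(n+'1.npz',p=p,d=d)
    c=cams.camera_info(n);print(n,np.round(np.array(c['R']),3).tolist(),c['t'],c['k1'],c['camera_matrix'])
    for o in ['shuttlecock_a','quoit_a','whistle','shuttle_tray','quoit_peg','dish','lunchbox','flask']:
        for r in finder.find_in(o,n): print(o,np.round(r['point'],3),round(r['confidence'],2))
print(telemetry.get_obs())
E
```

```text
pics
scene [[-0.607, 0.795, 0.009], [0.686, 0.529, -0.5], [-0.402, -0.297, -0.866]] [ 0.28607929 -0.29253763  1.7571185 ] 0.02425647235326819 [[411.47843441   0.         250.44457145]
 [  0.         411.47843441 186.72347514]
 [  0.           0.           1.        ]]
shuttlecock_a [0.458 0.151 0.083] 0.75
shuttlecock_a [ 0.46  -0.284  0.086] 0.51
quoit_a [0.262 0.291 0.017] 0.67
quoit_a [0.444 0.327 0.069] 0.6
quoit_a [0.288 0.418 0.022] 0.49
quoit_a [ 0.434 -0.17   0.072] 0.46
shuttle_tray [ 0.602 -0.22   0.058] 0.64
shuttle_tray [ 0.574 -0.418  0.19 ] 0.3
quoit_peg [0.626 0.206 0.063] 0.79
dish [ 0.601 -0.016  0.054] 0.75
lunchbox [0.632 0.494 0.111] 0.73
lunchbox [0.442 0.328 0.071] 0.46
flask [ 0.575 -0.419  0.19 ] 0.83
flask [ 0.459 -0.282  0.083] 0.37
top [[0.003, -1.0, 0.009], [-0.983, -0.005, -0.185], [0.185, -0.008, -0.983]] [0.01029519 0.47995138 1.24549384] -0.01356756556043521 [[394.33246818   0.         252.78001294]
 [  0.         394.33246818 186.44569965]
 [  0.           0.           1.        ]]
shuttlecock_a [0.431 0.14  0.08 ] 0.82
shuttlecock_a [ 0.438 -0.282  0
[... 421 characters left out ...]
.214] 0.62
{'time_s': 0.9, 'qpos': array([ 1.07144408e+00,  2.99898868e-01,  1.52094795e+00, -2.20477792e-05,
        1.32068153e+00, -6.66308695e-02]), 'joint_vel': array([ 1.25457721e-03, -2.69145446e-05,  1.68769980e-03, -7.14205171e-04,
       -1.40287481e-03, -2.00546559e-03]), 'tau': array([-4.98956197e-04, -5.31663823e+01, -3.52902389e+01,  7.08505861e-02,
        2.12381885e-02,  8.03952548e-05]), 'ee_pos': array([0.23066007, 0.49930006, 0.40466824]), 'eef_rot': array([3.14152991e+00, 2.55966296e-05, 2.70887673e+00]), 'force': array([-0.27368981,  1.07469581,  0.86673849]), 'moment': array([ 0.00905814, -0.04070002, -0.02628088]), 'grip_force': 0.0, 'grip_width': 0.09408589750505858}
```

View pics/top1.png

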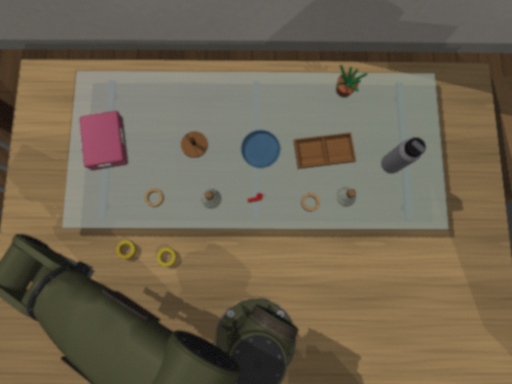

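View pics/scene1.png

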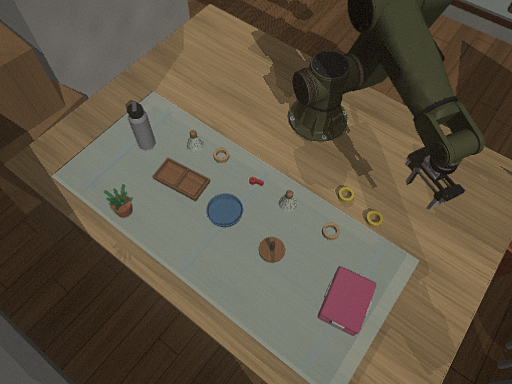

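Top view: wooden quoits are at (154,198) and (310,202), with yellow look-alikes at (126,250) and (166,257) that I'm leaving alone. The shuttlecocks are at (211,198) and (347,196). The whistle is at (255,198); its only possible confusion is the finder's false hit on a quoit at (154,198). The peg is at (194,144), the dish at (261,149) and the tray at (325,151). The plant at (348,82) isn't part of the job.

The scene view agrees: quoits (331,231) and (221,155), shuttlecocks (289,201) and (195,140), whistle (257,181), peg (272,249).

```bash
cat > m.py <<'E'
from h import *
G={}
for n in('scene','top'):
    z=np.load(n+'1.npz');p,d=z['p'],z['d'];W=cloud(n,d)
    cv2.imwrite
    cam=cams.camera_info(n);print(n,'centre',-np.array(cam['R']).T@np.array(cam['t']))
    hsv=cv2.cvtColor(p,cv2.COLOR_RGB2HSV)
    # shelf z
    g=W[...,2][(hsv[...,1]<50)&(W[...,0]>.4)&(W[...,0]<.7)&(abs(W[...,1])<.4)&(W[...,2]<.07)]
    print('glass z',np.nanpercentile(g,[5,50,95]))
    def box(x,y,r,zmin=.056,extra=None):
        m=(np.hypot(W[...,0]-x,W[...,1]-y)<r)&(W[...,2]>zmin)
        return W[m&extra] if extra is not None else W[m]
    for nm,x,y in[('sa',.437,.145),('sb',.445,-.282)]:
        q=box(x,y,.05);t=q[q[:,2]>.115]
        print(nm,len(q),'rim mid',q.mean(0).round(4),'top',len(t),t.mean(0).round(4),'zmax',np.sort(q[:,2])[-4:].round(3))
    for nm,x,y in[('qa',.439,.327),('qb',.428,-.172)]:
        sat=hsv[...,1]>60
        q=box(x,y,.045,.06,sat)
        from scipy.optimize import least_squares
        print(nm,len(q),q.mean(0).round(4),'mid',((q.max(0)+q.min(0))/2).round(4),'z',np.percentile(q[:,2],[10,50,90]).round(3), cv2.minEnclosingCircle(q[:,:2].astype(np.float32)))
    red=((hsv[...,0]<8)|(hsv[...,0]>172))&(hsv[...,1]>130)
    q=box(.441,-.002,.06,.05,red)
    print('wh',len(q),q.mean(0).round(4),'z',np.percentile(q[:,2],[10,50,90]).round(3),cv2.minAreaRect(q[:,:2].astype(np.float32)))
    blue=(hsv[...,0]>95)&(hsv[...,0]<125)&(hsv[...,1]>110)
    q=box(.605,-.016,.1,.03,blue);print('dish',len(q),cv2.minEnclosingCircle(q[:,:2].astype(np.float32)),np.percentile(q[:,2],[5,50,95]).round(3))
    br=(hsv[...,0]<20)&(hsv[...,1]>80)
    q=box(.616,.205,.06,.045,br);t=q[q[:,2]>.095];b=q[q[:,2]<.072]
    print('peg',len(q),cv2.minEnclosingCircle(b[:,:2].astype(np.float32)),'top',len(t),t.mean(0).round(4),q[:,2].max())
    q=box(.602,-.222,.13,.045,br);t=q[q[:,2]>.064]
    for nm,s in(('all',q),('top',t)):
        if len(s)>5:print('tray',nm,len(s),cv2.minAreaRect(s[:,:2].astype(np.float32)),np.percentile(s[:,2],[5,50,95]).round(3))
    G[n]=p
a=cv2.resize(G['top'][130:220,140:360],None,fx=3.5,fy=3.5,interpolation=cv2.INTER_CUBIC)
save(a,'crop_top.png')
E
python3 m.py
```

```text
scene centre [1.08066642 0.44973802 1.37287321]
glass z [0.04680991 0.05158615 0.0566188 ]
sa 264 rim mid [0.4498 0.1483 0.0894] top 53 [0.444  0.1452 0.1301] zmax [0.138 0.139 0.139 0.142]
sb 248 rim mid [ 0.4556 -0.2824  0.0881] top 46 [ 0.4514 -0.2895  0.1294] zmax [0.139 0.139 0.14  0.14 ]
qa 157 [0.4441 0.3254 0.0696] mid [0.4427 0.3256 0.0687] z [0.064 0.07  0.074] ((0.442641019821167, 0.3257709741592407), 0.031095921993255615)
qb 125 [ 0.4307 -0.1737  0.0702] mid [ 0.4305 -0.1743  0.0691] z [0.065 0.071 0.074] ((0.4310147762298584, -0.17449147999286652), 0.031299930065870285)
wh 69 [0.4443 0.0019 0.0682] z [0.06  0.069 0.074] ((0.44573280215263367, 0.0039823539555072784), (0.022400693967938423, 0.0502929612994194), 8.535689353942871)
dish 12 ((0.6065269708633423, -0.014254739508032799), 0.06381239742040634) [0.061 0.068 0.073]
peg 485 ((0.6222870349884033, 0.20414750277996063), 0.04474117234349251) top 14 [0.6212 0.2035 0.1154] 0.1196083339607976
tray all 1279 ((0.6015135645866394, -0.2247537225484848), (0.10154422372579575, 0.1930220127105713), 6.207592010498047) [0.053 0.059
[... 701 characters left out ...]
7500610351562), 0.02972409501671791)
wh 55 [0.4386 0.0032 0.0701] z [0.067 0.07  0.074] ((0.43700671195983887, 0.004493562504649162), (0.016024403274059296, 0.045873530209064484), 28.638044357299805)
dish 932 ((0.6053421497344971, -0.011939184740185738), 0.05855235084891319) [0.051 0.055 0.06 ]
peg 524 ((0.6179813146591187, 0.2074318677186966), 0.04422386363148689) top 26 [0.6172 0.2076 0.1124] 0.12074322154626728
tray all 1671 ((0.5983803272247314, -0.22110188007354736), (0.09791842103004456, 0.19056560099124908), 7.475402355194092) [0.051 0.056 0.071]
tray top 307 ((0.5983803272247314, -0.22110188007354736), (0.09791842103004456, 0.19056560099124908), 7.475402355194092) [0.066 0.07  0.074]
```

View pics/crop_top.png

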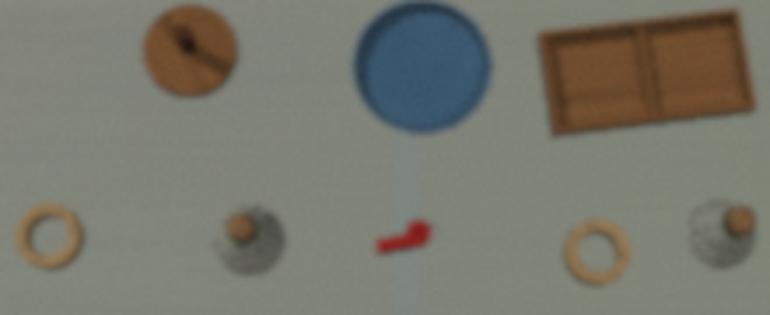

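The crop confirms the choice: both quoits are plain wood, at crop positions (50,236) and (597,252). The whistle barrel is at (420,233) with its mouthpiece to the left. I have fused both views, and the heights agree with the text. First I square the tool and move over quoit_a.

Request:
jog_arm:
  rows:
    - {"slide": [-0.263, -0.067, 0], "spin": 1.138, "gripper": 0.094}
    - {"slide": [-0.263, -0.067, 0], "spin": 1.138, "gripper": 0.094}
    - {"slide": [-0.263, -0.067, 0], "spin": 1.138, "gripper": 0.094}
    - {"slide": [-0.263, -0.067, 0], "spin": 1.138, "gripper": 0.094}
    - {"slide": [-0.263, -0.067, 0], "spin": 1.138, "gripper": 0.094}
    - {"slide": [-0.263, -0.067, 0], "spin": 1.138, "gripper": 0.094}
    - {"slide": [-0.263, -0.067, 0], "spin": 1.138, "gripper": 0.094}
    - {"slide": [-0.263, -0.067, 0], "spin": 1.138, "gripper": 0.094}
  squeeze: 10

```text
time_s: 1.7
ee_pos: [0.442, 0.3275, 0.4045]
eef_rot: [-3.141, 0.0, 1.563]
force: [0.1, -0.9, 0.1]
grip_width: 0.094
grip_force: 0.0
```

Request:
jog_arm:
  rows:
    - {"slide": [0, 0, 0.05], "spin": 0, "gripper": 0.094}
    - {"slide": [0, 0, 0.09], "spin": 0, "gripper": 0.094}
    - {"slide": [0, 0, 0.12], "spin": 0, "gripper": 0.094}
    - {"slide": [0, 0, 0.14], "spin": 0, "gripper": 0.094}
    - {"slide": [0, 0, 0.15], "spin": 0, "gripper": 0.094}
    - {"slide": [0, 0, 0.15], "spin": 0, "gripper": 0.094}

```text
time_s: 2.3
ee_pos: [0.4413, 0.3281, 0.2538]
eef_rot: [-3.14, 0.001, 1.571]
force: [0.2, 1.3, 0.0]
grip_width: 0.0943
grip_force: 0.0
```

Request:
jog_arm:
  rows:
    - {"slide": [0, 0, 0], "spin": 0, "gripper": 0.05}
    - {"slide": [0, 0, 0], "spin": 0, "gripper": 0.05}
    - {"slide": [0, 0, 0], "spin": 0, "gripper": 0.05}
    - {"slide": [0, 0, 0], "spin": 0, "gripper": 0.05}
    - {"slide": [0, 0, 0], "spin": 0, "gripper": 0.05}
    - {"slide": [0, 0, 0], "spin": 0, "gripper": 0.05}

```text
time_s: 2.9
ee_pos: [0.4414, 0.3282, 0.2551]
eef_rot: [3.141, -0.0, 1.571]
force: [-0.7, -0.6, 4.3]
grip_width: 0.0602
grip_force: 10.0
```

Request:
jog_arm:
  rows:
    - {"slide": [0, 0, -0.04], "spin": 0, "gripper": 0.05}
    - {"slide": [0, 0, -0.09], "spin": 0, "gripper": 0.05}
    - {"slide": [0, 0, -0.11], "spin": 0, "gripper": 0.05}
    - {"slide": [-0.02, 0.03, -0.11], "spin": 0, "gripper": 0.05}
    - {"slide": [-0.045, 0.07, -0.11], "spin": 0, "gripper": 0.05}
    - {"slide": [-0.073, 0.11, -0.11], "spin": 0, "gripper": 0.05}
    - {"slide": [-0.1, 0.15, -0.11], "spin": 0, "gripper": 0.05}
    - {"slide": [-0.122, 0.178, -0.11], "spin": 0, "gripper": 0.05}

```text
time_s: 3.7
ee_pos: [0.6212, 0.2042, 0.3642]
eef_rot: [-3.141, 0.0, 1.57]
force: [-0.0, 0.0, 0.0]
grip_width: 0.0602
grip_force: 10.0
```

Request:
jog_arm:
  rows:
    - {"slide": [0, 0, 0], "spin": 0, "gripper": 0.05}
    - {"slide": [0, 0, 0], "spin": 0, "gripper": 0.05}

```text
time_s: 3.9
ee_pos: [0.6195, 0.2058, 0.364]
eef_rot: [-3.141, 0.0, 1.57]
force: [-0.3, 1.0, 0.1]
grip_width: 0.0605
grip_force: 10.0
```

```bash
python3 - <<'E'
from h import *
p,d=snap('scene');p2,d2=snap('top')
a=cv2.resize(p[200:300,210:340],None,fx=4,fy=4);b=cv2.resize(p2[100:200,140:270],None,fx=2,fy=2)
c=np.zeros((600,520,3),np.uint8);c[:400]=a;c[400:,:260]=b
save(c,'peg1.png')
print(telemetry.get_obs()['ee_pos'],telemetry.get_obs()['grip_width'])
E
```

```text
[0.61869825 0.20687461 0.36458108] 0.06048074300215204
```

View pics/peg1.png

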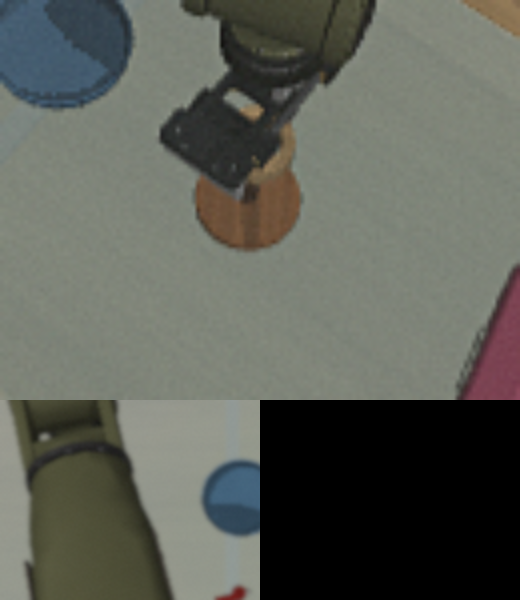

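The quoit is held at (270,150) in the crop, over the peg at (250,205). I'll lower it onto the peg while watching force.

Request:
jog_arm:
  rows:
    - {"slide": [0, 0, 0.03], "spin": 0, "gripper": 0.05}
    - {"slide": [0, 0, 0.05], "spin": 0, "gripper": 0.05}
    - {"slide": [0, 0, 0.07], "spin": 0, "gripper": 0.05}
    - {"slide": [0, 0, 0.085], "spin": 0, "gripper": 0.05}
    - {"slide": [0, 0, 0.094], "spin": 0, "gripper": 0.05}
    - {"slide": [0, 0, 0.094], "spin": 0, "gripper": 0.05}
    - {"slide": [0, 0, 0.094], "spin": 0, "gripper": 0.05}

```text
time_s: 4.7
ee_pos: [0.6194, 0.2064, 0.2715]
eef_rot: [3.141, -0.0, 1.571]
force: [-0.2, -0.2, -0.9]
grip_width: 0.0601
grip_force: 10.0
```

Request:
jog_arm:
  rows:
    - {"slide": [0, 0, 0], "spin": 0, "gripper": 0.08}
    - {"slide": [0, 0, 0], "spin": 0, "gripper": 0.08}
    - {"slide": [0, 0, 0], "spin": 0, "gripper": 0.08}
    - {"slide": [0, 0, 0], "spin": 0, "gripper": 0.08}
    - {"slide": [0, 0, -0.03], "spin": 0, "gripper": 0.08}
    - {"slide": [0, 0, -0.07], "spin": 0, "gripper": 0.08}
    - {"slide": [0, 0, -0.11], "spin": 0, "gripper": 0.08}
    - {"slide": [0, 0, -0.15], "spin": 0, "gripper": 0.08}

```text
time_s: 5.5
ee_pos: [0.6191, 0.2061, 0.4224]
eef_rot: [3.142, -0.0, 1.571]
force: [-0.6, -0.1, -0.7]
grip_width: 0.0799
grip_force: 0.0
```

Request:
jog_arm:
  rows:
    - {"slide": [-0.06, -0.179, 0], "spin": 0, "gripper": 0.08}
    - {"slide": [-0.06, -0.179, 0], "spin": 0, "gripper": 0.08}
    - {"slide": [-0.06, -0.179, 0], "spin": 0, "gripper": 0.08}
    - {"slide": [-0.06, -0.179, 0], "spin": 0, "gripper": 0.08}
    - {"slide": [-0.06, -0.179, 0], "spin": 0, "gripper": 0.08}
    - {"slide": [-0.06, -0.179, 0], "spin": 0, "gripper": 0.08}

```text
time_s: 6.1
ee_pos: [0.4402, 0.1461, 0.4215]
eef_rot: [3.14, -0.0, 1.571]
force: [-0.2, 0.6, 0.2]
grip_width: 0.0804
grip_force: 0.0
```

```bash
python3 - <<'E'
from h import *
p,d=snap('scene');W=cloud('scene',d)
m=(np.hypot(W[...,0]-.62,W[...,1]-.206)<.06)&(W[...,2]>.058)
q=W[m];t=q[(q[:,2]>.076)&(q[:,2]<.09)];print(len(q),t.mean(0),len(t),q[:,2].max())
save(cv2.resize(p[150:300,210:350],None,fx=4,fy=4),'peg2.png')
print(telemetry.get_obs()['ee_pos'])
E
```

```text
514 [0.62052456 0.20500724 0.08303469] 161 0.1213363588724552
[0.44077053 0.14627277 0.42116865]
```

View pics/peg2.png

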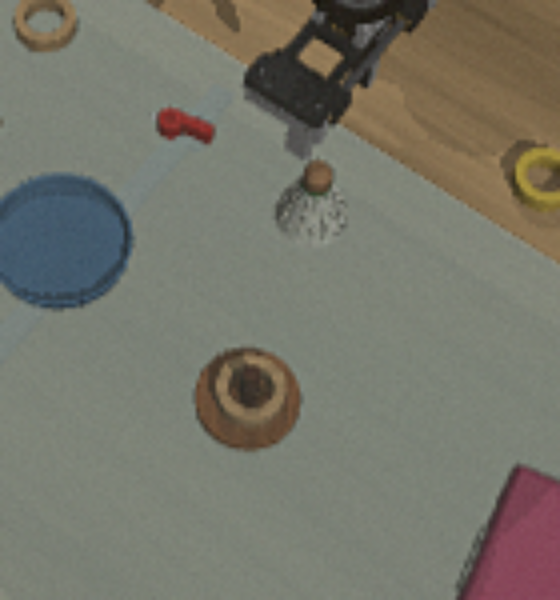

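The quoit sits round the peg at crop (250,388). The whistle at (185,125) and shuttlecock at (315,205) are untouched. Next I take shuttlecock_a.

Request:
jog_arm:
  rows:
    - {"slide": [0, 0, 0.04], "spin": 0, "gripper": 0.06}
    - {"slide": [0, 0, 0.08], "spin": 0, "gripper": 0.06}
    - {"slide": [0, 0, 0.1], "spin": 0, "gripper": 0.06}
    - {"slide": [0, 0, 0.112], "spin": 0, "gripper": 0.06}
    - {"slide": [0, 0, 0.112], "spin": 0, "gripper": 0.06}
  squeeze: 6

```text
time_s: 6.65
ee_pos: [0.4409, 0.1463, 0.3074]
eef_rot: [-3.139, 0.001, 1.571]
force: [-0.2, 0.6, -0.4]
grip_width: 0.0599
grip_force: 0.0
```

Request:
jog_arm:
  rows:
    - {"slide": [0, 0, 0], "spin": 0, "gripper": 0.015}
    - {"slide": [0, 0, 0], "spin": 0, "gripper": 0.015}
    - {"slide": [0, 0, 0], "spin": 0, "gripper": 0.015}
    - {"slide": [0, 0, 0], "spin": 0, "gripper": 0.015}
    - {"slide": [0, 0, 0], "spin": 0, "gripper": 0.015}
    - {"slide": [0, 0, 0], "spin": 0, "gripper": 0.015}
    - {"slide": [0, 0, 0], "spin": 0, "gripper": 0.015}

```text
time_s: 7.35
ee_pos: [0.4404, 0.1462, 0.309]
eef_rot: [3.141, -0.0, 1.571]
force: [0.5, -0.9, 3.6]
grip_width: 0.0254
grip_force: 6.0
```

Request:
jog_arm:
  rows:
    - {"slide": [0, 0, -0.04], "spin": 0, "gripper": 0.015}
    - {"slide": [0, 0, -0.08], "spin": 0, "gripper": 0.015}
    - {"slide": [-0.03, 0.015, -0.09], "spin": 0, "gripper": 0.015}
    - {"slide": [-0.07, 0.035, -0.09], "spin": 0, "gripper": 0.015}
    - {"slide": [-0.11, 0.055, -0.09], "spin": 0, "gripper": 0.015}
    - {"slide": [-0.15, 0.075, -0.09], "spin": 0, "gripper": 0.015}
    - {"slide": [-0.19, 0.095, -0.09], "spin": 0, "gripper": 0.015}
    - {"slide": [-0.23, 0.115, -0.09], "spin": 0, "gripper": 0.015}

```text
time_s: 8.15
ee_pos: [0.5558, -0.0857, 0.3985]
eef_rot: [-3.141, -0.0, 1.571]
force: [-0.6, 0.4, 0.4]
grip_width: 0.0252
grip_force: 6.0
```

Request:
jog_arm:
  rows:
    - {"slide": [-0.04, 0.017, 0], "spin": 0, "gripper": 0.015}
    - {"slide": [-0.075, 0.032, 0], "spin": 0, "gripper": 0.015}
    - {"slide": [-0.093, 0.039, 0], "spin": 0, "gripper": 0.015}
    - {"slide": [-0.093, 0.039, 0], "spin": 0, "gripper": 0.015}
    - {"slide": [-0.093, 0.039, 0], "spin": 0, "gripper": 0.015}

```text
time_s: 8.65
ee_pos: [0.5942, -0.1767, 0.3982]
eef_rot: [-3.141, -0.0, 1.57]
force: [-0.1, -0.1, 0.4]
grip_width: 0.0254
grip_force: 6.0
```

```bash
python3 - <<'E'
from h import *
p,d=snap('scene')
save(cv2.resize(p[90:240,100:240],None,fx=4,fy=4),'tray1.png')
o=telemetry.get_obs();print(o['ee_pos'],o['grip_width'])
E
```

```text
[ 0.5941718  -0.17615121  0.39845964] 0.02545666021150772
```

View pics/tray1.png

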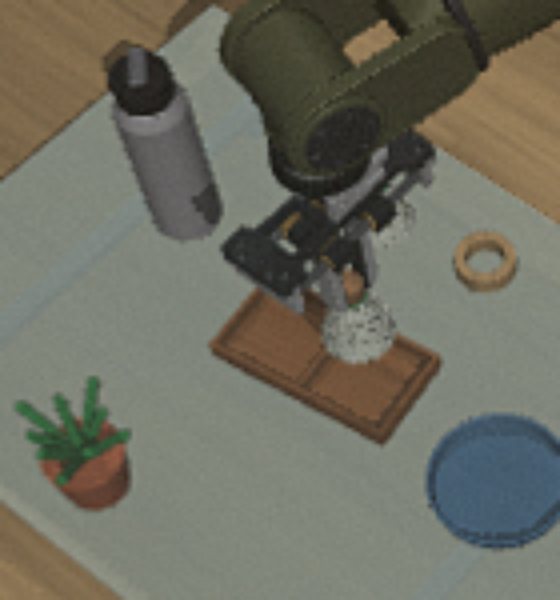

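The shuttlecock hangs upright at (360,325), above the near bay. I'm lowering it.

Request:
jog_arm:
  rows:
    - {"slide": [0, 0, 0.03], "spin": 0, "gripper": 0.015}
    - {"slide": [0, 0, 0.055], "spin": 0, "gripper": 0.015}
    - {"slide": [0, 0, 0.07], "spin": 0, "gripper": 0.015}
    - {"slide": [0, 0, 0.08], "spin": 0, "gripper": 0.015}
    - {"slide": [0, 0, 0.083], "spin": 0, "gripper": 0.015}
    - {"slide": [0, 0, 0.083], "spin": 0, "gripper": 0.015}
    - {"slide": [0, 0, 0.083], "spin": 0, "gripper": 0.015}

```text
time_s: 9.4
ee_pos: [0.5945, -0.1768, 0.3167]
eef_rot: [3.14, 0.001, 1.571]
force: [0.1, 0.1, 0.0]
grip_width: 0.0253
grip_force: 6.0
```

Request:
jog_arm:
  rows:
    - {"slide": [0, 0, 0], "spin": 0, "gripper": 0.06}
    - {"slide": [0, 0, 0], "spin": 0, "gripper": 0.06}
    - {"slide": [0, 0, 0], "spin": 0, "gripper": 0.06}
    - {"slide": [0, 0, 0], "spin": 0, "gripper": 0.06}
    - {"slide": [0, 0, -0.02], "spin": 0, "gripper": 0.06}
    - {"slide": [0, 0, -0.05], "spin": 0, "gripper": 0.06}
    - {"slide": [0, 0, -0.08], "spin": 0, "gripper": 0.06}
    - {"slide": [0, 0, -0.08], "spin": 0, "gripper": 0.06}

```text
time_s: 10.2
ee_pos: [0.5944, -0.1769, 0.4001]
eef_rot: [3.135, 0.002, 1.571]
force: [0.7, -0.2, 0.1]
grip_width: 0.0601
grip_force: 0.0
```

Request:
jog_arm:
  rows:
    - {"slide": [0.173, -0.149, 0], "spin": -0.19, "gripper": 0.06}
    - {"slide": [0.173, -0.149, 0], "spin": -0.19, "gripper": 0.06}
    - {"slide": [0.173, -0.149, 0], "spin": -0.19, "gripper": 0.06}
    - {"slide": [0.173, -0.149, 0], "spin": -0.19, "gripper": 0.06}
    - {"slide": [0.173, -0.149, 0], "spin": -0.19, "gripper": 0.06}
    - {"slide": [0.173, -0.149, 0], "spin": -0.19, "gripper": 0.06}
    - {"slide": [0.173, -0.149, 0], "spin": -0.19, "gripper": 0.06}

```text
time_s: 10.9
ee_pos: [0.4454, -0.0038, 0.3956]
eef_rot: [3.141, 0.0, 1.762]
force: [0.1, 0.0, 0.2]
grip_width: 0.0597
grip_force: 0.0
```

```bash
python3 - <<'E'
from h import *
from scipy.optimize import differential_evolution
th=np.linspace(0,2*np.pi,40)
barrel=np.c_[-14+12*np.cos(th),12*np.sin(th)]; mouth=np.array([[-14,0],[26,0],[26,12],[-14,12]])
S=8;data=[]
for n in('scene','top'):
    p=np.load(n+'1.npz')['p'];hsv=cv2.cvtColor(p,cv2.COLOR_RGB2HSV)
    m=((hsv[...,0]<8)|(hsv[...,0]>172))&(hsv[...,1]>110)
    c=cams.camera_info(n);K=np.array(c['camera_matrix']);R=np.array(c['R']);t=np.array(c['t'])
    u=K@(R@np.array([.441,.0,.06])+t);u0,v0=(u[:2]/u[2]).astype(int)
    m=m[v0-15:v0+15,u0-15:u0+15];big=cv2.resize(m.astype(np.uint8),None,fx=S,fy=S,interpolation=cv2.INTER_NEAREST)
    data.append((big,K,R,t,c['k1'],u0-15,v0-15))
def render(x,D):
    big,K,R,t,k,u0,v0=D;im=np.zeros_like(big);c,s=np.cos(x[2]),np.sin(x[2])
    for poly in(barrel,mouth):
        q=poly/1000@np.array([[c,s],[-s,c]])+x[:2]
        P=np.r_[np.c_[q,np.full(len(q),.05)],np.c_[q,np.full(len(q),.07)]]
        uv=cv2.projectPoints(P,cv2.Rodrigues(R)[0],t,K,np.array([k,0,0,0.]))[0][:,0]
        h=cv2.convexHull(((uv-[u0,v0]+.5)*S).astype(np.int32));cv2.fillConvexPoly(im,h,1)
    return im
def f(xx,Ds=data):
    s=0
    for i,D in enumerate(Ds):
        x=np.r_[xx[2*i:2*i+2],xx[-1]];im=render(x,D);s+=(im&D[0]).sum()/((im|D[0]).sum())
    return -s
r=differential_evolution(f,[(.42,.46),(-.02,.02)]*2+[(0,2*np.pi)],seed=1,maxiter=150)
print(r.x,r.fun)
o=telemetry.get_obs();print(o['ee_pos'],o['eef_rot'])
p,d=snap('scene')
save(cv2.resize(p[90:240,120:320],None,fx=3.5,fy=3.5),'wh1.png')
W=cloud('scene',d);q=W[(np.hypot(W[...,0]-.595,W[...,1]+.177)<.045)&(W[...,2]>.12)];print(len(q),q.mean(0),q[:,2].max())
E
```

```text
[ 4.34725184e-01 -1.52252741e-03  4.33973199e-01  4.28218273e-03
  4.99574866e+00] -1.2195905588160412
[ 0.4453802  -0.00375725  0.39562862] [3.14122283e+00 2.52714891e-04 1.76172104e+00]
51 [ 0.59721439 -0.17526513  0.13432441] 0.14736728320728262
```

View pics/wh1.png

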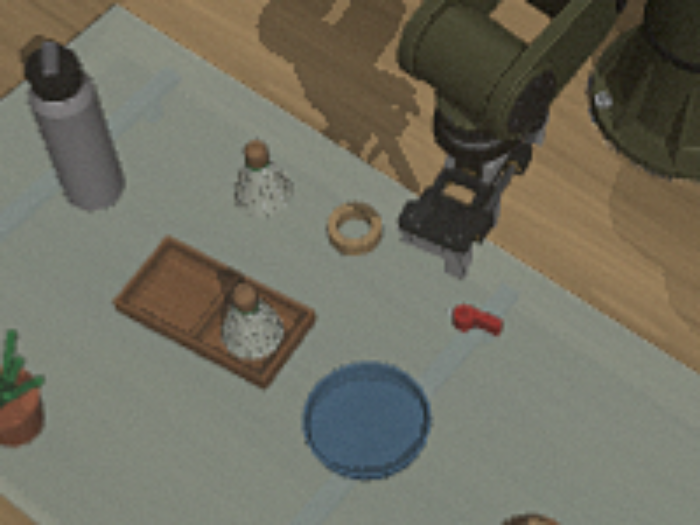

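The shuttlecock stands upright in the near bay at (250,325). The whistle at (478,320) has its barrel on the left. The silhouette fit is poor, so I'm checking its mask.

```bash
python3 - <<'E'
from h import *
for n,(v0,v1,u0,u1) in(('scene',(172,192,243,270)),('top',(188,208,242,270))):
    z=np.load(n+'1.npz');p=z['p'];W=cloud(n,z['d']);hsv=cv2.cvtColor(p,cv2.COLOR_RGB2HSV)
    m=(p[...,0].astype(int)-np.maximum(p[...,1],p[...,2]))>35
    for v in range(v0,v1): print(''.join('#' if m[v,u] else '.' for u in range(u0,u1)))
    # ray to plane z=.065 mask pixel positions
    c=cams.camera_info(n);K=np.array(c['camera_matrix']);R=np.array(c['R']);t=np.array(c['t']);C=-R.T@t
    vv,uu=np.nonzero(m[v0:v1,u0:u1]);q=cv2.undistortPoints(np.c_[uu+u0,vv+v0].astype(float)[:,None],K,np.array([c['k1'],0,0,0.]))[:,0]
    r=np.c_[q,np.ones(len(q))]@R;P=C+r*((.062-C[2])/r[:,2])[:,None]
    print(len(P),P.mean(0),P.min(0),P.max(0),cv2.minAreaRect(P[:,:2].astype(np.float32)))
    a=P[P[:,1]<P[:,1].min()+.024];print('barrel end',a.mean(0))
    b=P[P[:,1]>P[:,1].max()-.012];print('tip',b.mean(0))
E
```

```text
...........................
...........................
...........................
...........................
...........................
........####...............
.......#######.............
.......#########...........
.......###########.........
.......#############.......
.......#############.......
.......#####..######.......
.........#......####.......
..................##.......
...........................
...........................
...........................
...........................
...........................
...........................
75 [ 0.44073687 -0.00064231  0.062     ] [ 0.42636712 -0.02436508  0.062     ] [0.46040241 0.02900474 0.062     ] ((0.4392086863517761, 0.0008652284741401672), (0.030996043235063553, 0.047621652483940125), 30.305192947387695)
barrel end [ 0.4438377  -0.01131658  0.062     ]
tip [0.43649889 0.02206836 0.062     ]
............................
............................
............................
............................
............................
................####........
...............######.......
..............#######.......
.............########.......
...........##########.......
......##############........
......#############.........
.....###########............
......#####.................
............................
............................
............................
............................
............................
............................
78 [0.44067576 0.00304864 0.062     ] [ 0.42912326 -0.01745869  0.062     ] [0.45531778 0.03067063 0.062     ] ((0.43899232149124146, 0.004959560930728912), (0.020287882536649704, 0.05182860791683197), 27.102079391479492)
barrel end [ 0.44411439 -0.00597556  0.062     ]
tip [0.4338734  0.02475896 0.062     ]
```

```bash
cat > fit.py <<'E'
from h import *
from scipy.optimize import differential_evolution
th=np.linspace(0,2*np.pi,40)
barrel=np.c_[-14+12*np.cos(th),12*np.sin(th)]; mouth=np.array([[-14,0],[26,0],[26,12],[-14,12]])
S=8;data=[]
for n in('scene','top'):
    p=np.load(n+'1.npz')['p'].astype(np.float32)
    c=cams.camera_info(n);K=np.array(c['camera_matrix']);R=np.array(c['R']);t=np.array(c['t'])
    uv=cv2.projectPoints(np.array([[.441,.0,.06]]),cv2.Rodrigues(R)[0],t,K,np.array([c['k1'],0,0,0.]))[0][0,0].astype(int);u0,v0=uv
    e=p[...,0]-np.maximum(p[...,1],p[...,2]);e=e[v0-18:v0+18,u0-18:u0+18]
    big=(cv2.resize(e,None,fx=S,fy=S,interpolation=cv2.INTER_LINEAR)>45).astype(np.uint8);print(big.sum()/64)
    data.append((big,K,R,t,c['k1'],u0-18,v0-18))
def render(x,D):
    big,K,R,t,k,u0,v0=D;im=np.zeros_like(big);c,s=np.cos(x[2]),np.sin(x[2])
    for poly in(barrel,mouth):
        q=poly/1000@np.array([[c,s],[-s,c]])+x[:2]
        P=np.r_[np.c_[q,np.full(len(q),.05)],np.c_[q,np.full(len(q),.07)]]
        uv=cv2.projectPoints(P,cv2.Rodrigues(R)[0],t,K,np.array([k,0,0,0.]))[0][:,0]
        cv2.fillConvexPoly(im,cv2.convexHull(((uv-[u0,v0]+.5)*S).astype(np.int32)),1)
    return im
def f(xx):
    s=0
    for i,D in enumerate(data):
        im=render(np.r_[xx[2*i:2*i+2],xx[-1]],D);s+=(im&D[0]).sum()/((im|D[0]).sum())
    return -s
r=differential_evolution(f,[(.42,.46),(-.02,.02)]*2+[(0,2*np.pi)],seed=1,maxiter=150)
print(r.x.round(4),r.fun)
x=(r.x[:2]+r.x[2:4])/2;a=r.x[4];print('grip',x-.010*np.array([np.cos(a),np.sin(a)]))
E
python3 fit.py
```

```text
63.953125
68.8125
[ 4.4110e-01 -2.0000e-04  4.4480e-01  7.0000e-03  1.7896e+00] -1.4109187647267685
grip [ 0.44510751 -0.00639207]
```

Request:
jog_arm:
  rows:
    - {"slide": [-0.002, 0, 0.045], "spin": -0.03, "gripper": 0.06}
    - {"slide": [-0.002, 0, 0.085], "spin": -0.03, "gripper": 0.06}
    - {"slide": [-0.002, 0, 0.115], "spin": -0.03, "gripper": 0.06}
    - {"slide": [-0.002, 0, 0.135], "spin": -0.03, "gripper": 0.06}
    - {"slide": [-0.002, 0, 0.142], "spin": -0.03, "gripper": 0.06}
    - {"slide": [-0.002, 0, 0.142], "spin": -0.03, "gripper": 0.06}
  squeeze: 8

```text
time_s: 11.55
ee_pos: [0.4461, -0.0064, 0.253]
eef_rot: [-3.14, -0.0, 1.79]
force: [1.1, 0.1, 0.4]
grip_width: 0.0599
grip_force: 0.0
```

Request:
jog_arm:
  rows:
    - {"slide": [0, 0, 0], "spin": 0, "gripper": 0.012}
    - {"slide": [0, 0, 0], "spin": 0, "gripper": 0.012}
    - {"slide": [0, 0, 0], "spin": 0, "gripper": 0.012}
    - {"slide": [0, 0, 0], "spin": 0, "gripper": 0.012}
    - {"slide": [0, 0, 0], "spin": 0, "gripper": 0.012}
    - {"slide": [0, 0, 0], "spin": 0, "gripper": 0.012}
    - {"slide": [0, 0, 0], "spin": 0, "gripper": 0.012}

```text
time_s: 12.25
ee_pos: [0.4458, -0.0058, 0.2539]
eef_rot: [3.141, 0.0, 1.791]
force: [-1.2, -0.2, 4.7]
grip_width: 0.0237
grip_force: 8.0
```

Request:
jog_arm:
  rows:
    - {"slide": [0, 0, -0.035], "spin": 0, "gripper": 0.012}
    - {"slide": [0, 0, -0.07], "spin": 0, "gripper": 0.012}
    - {"slide": [-0.014, 0.04, -0.07], "spin": 0, "gripper": 0.012}
    - {"slide": [-0.028, 0.08, -0.07], "spin": 0, "gripper": 0.012}
    - {"slide": [-0.04, 0.12, -0.07], "spin": 0, "gripper": 0.012}
    - {"slide": [-0.051, 0.151, -0.07], "spin": 0, "gripper": 0.012}
    - {"slide": [-0.051, 0.151, -0.07], "spin": 0, "gripper": 0.012}
    - {"slide": [-0.051, 0.151, -0.07], "spin": 0, "gripper": 0.012}

```text
time_s: 13.05
ee_pos: [0.6041, -0.0226, 0.3227]
eef_rot: [-3.14, -0.0, 1.791]
force: [-0.2, 0.3, -1.1]
grip_width: 0.0237
grip_force: 8.0
```

Request:
jog_arm:
  rows:
    - {"slide": [0, 0, 0.03], "spin": 0, "gripper": 0.012}
    - {"slide": [0, 0, 0.05], "spin": 0, "gripper": 0.012}
    - {"slide": [0, 0, 0.058], "spin": 0, "gripper": 0.012}
    - {"slide": [0, 0, 0.063], "spin": 0, "gripper": 0.012}
    - {"slide": [0, 0, 0.063], "spin": 0, "gripper": 0.012}
    - {"slide": [0, 0, 0.063], "spin": 0, "gripper": 0.012}

```text
time_s: 13.65
ee_pos: [0.6043, -0.0226, 0.2617]
eef_rot: [3.14, 0.0, 1.791]
force: [-0.7, 0.4, -0.5]
grip_width: 0.0241
grip_force: 8.0
```

Request:
jog_arm:
  rows:
    - {"slide": [0, 0, 0], "spin": 0, "gripper": 0.04}
    - {"slide": [0, 0, 0], "spin": 0, "gripper": 0.04}
    - {"slide": [0, 0, 0], "spin": 0, "gripper": 0.04}
    - {"slide": [0, 0, 0], "spin": 0, "gripper": 0.04}
    - {"slide": [0, 0, -0.03], "spin": 0, "gripper": 0.04}
    - {"slide": [0, 0, -0.07], "spin": 0, "gripper": 0.04}
    - {"slide": [0, 0, -0.11], "spin": 0, "gripper": 0.04}
    - {"slide": [0, 0, -0.14], "spin": 0, "gripper": 0.08}

```text
time_s: 14.45
ee_pos: [0.604, -0.0226, 0.4034]
eef_rot: [3.14, 0.001, 1.791]
force: [0.2, 0.5, 0.3]
grip_width: 0.0451
grip_force: 0.0
```

Request:
jog_arm:
  rows:
    - {"slide": [-0.108, -0.2035, 0], "spin": 0.22, "gripper": 0.094}
    - {"slide": [-0.108, -0.2035, 0], "spin": 0.22, "gripper": 0.094}
    - {"slide": [-0.108, -0.2035, 0], "spin": 0.22, "gripper": 0.094}
    - {"slide": [-0.108, -0.2035, 0], "spin": 0.22, "gripper": 0.094}
    - {"slide": [-0.108, -0.2035, 0], "spin": 0.22, "gripper": 0.094}
    - {"slide": [-0.108, -0.2035, 0], "spin": 0.22, "gripper": 0.094}
    - {"slide": [-0.108, -0.2035, 0], "spin": 0.22, "gripper": 0.094}
    - {"slide": [-0.108, -0.2035, 0], "spin": 0.22, "gripper": 0.094}
  squeeze: 10

```text
time_s: 15.25
ee_pos: [0.4297, -0.172, 0.4007]
eef_rot: [3.141, -0.0, 1.571]
force: [0.9, -0.3, 0.6]
grip_width: 0.0944
grip_force: 0.0
```

```bash
python3 - <<'E'
from h import *
p,d=snap('scene');W=cloud('scene',d)
m=((p[...,0].astype(int)-np.maximum(p[...,1],p[...,2]))>35)&(np.hypot(W[...,0]-.606,W[...,1]+.013)<.06)
q=W[m];print('whistle',len(q),q.mean(0),np.percentile(q[:,2],[5,95]))
q=W[(np.hypot(W[...,0]-.429,W[...,1]+.1725)<.045)&(W[...,2]>.06)&(W[...,2]<.08)];print('qb',len(q),q.mean(0))
save(cv2.resize(p[100:280,110:310],None,fx=3,fy=3),'dish1.png')
print(telemetry.get_obs()['ee_pos'],telemetry.get_obs()['eef_rot'])
E
```

```text
whistle 78 [ 0.60191459 -0.01533352  0.0737785 ] [0.06246693 0.0803653 ]
qb 127 [ 0.43124044 -0.17393094  0.06945438]
[ 0.42980523 -0.17188878  0.40055616] [-3.14151884e+00 -1.28424346e-04  1.57184034e+00]
```

View pics/dish1.png

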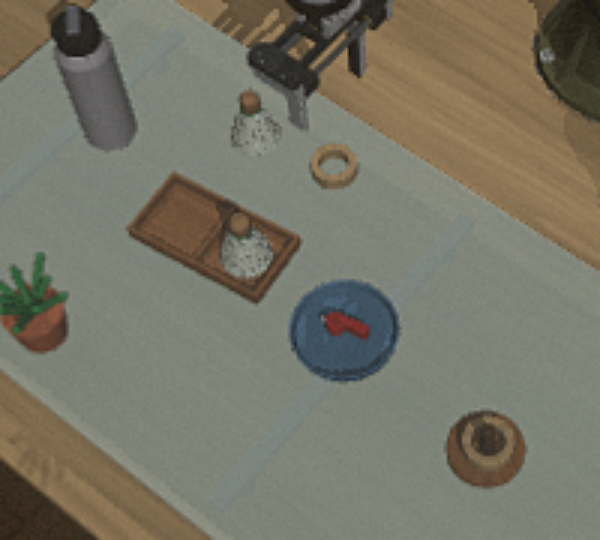

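The whistle lies flat in the dish at (345,325). Next is quoit_b.

Request:
jog_arm:
  rows:
    - {"slide": [0, 0, 0.045], "spin": 0, "gripper": 0.094}
    - {"slide": [0, 0, 0.09], "spin": 0, "gripper": 0.094}
    - {"slide": [0, 0, 0.12], "spin": 0, "gripper": 0.094}
    - {"slide": [0, 0, 0.138], "spin": 0, "gripper": 0.094}
    - {"slide": [0, 0, 0.146], "spin": 0, "gripper": 0.094}
    - {"slide": [0, 0, 0.146], "spin": 0, "gripper": 0.094}

```text
time_s: 15.9
ee_pos: [0.4295, -0.172, 0.254]
eef_rot: [-3.14, -0.001, 1.572]
force: [0.0, -1.1, 0.6]
grip_width: 0.0941
grip_force: 0.0
```

Request:
jog_arm:
  rows:
    - {"slide": [0, 0, 0], "spin": 0, "gripper": 0.05}
    - {"slide": [0, 0, 0], "spin": 0, "gripper": 0.05}
    - {"slide": [0, 0, 0], "spin": 0, "gripper": 0.05}
    - {"slide": [0, 0, 0], "spin": 0, "gripper": 0.05}
    - {"slide": [0, 0, 0], "spin": 0, "gripper": 0.05}
    - {"slide": [0, 0, 0], "spin": 0, "gripper": 0.05}

```text
time_s: 16.5
ee_pos: [0.4292, -0.1725, 0.255]
eef_rot: [3.141, 0.0, 1.571]
force: [-0.8, -0.0, 4.5]
grip_width: 0.0593
grip_force: 9.9
```

Request:
jog_arm:
  rows:
    - {"slide": [0, 0, -0.04], "spin": 0, "gripper": 0.05}
    - {"slide": [0, 0, -0.08], "spin": 0, "gripper": 0.05}
    - {"slide": [0.01, 0.005, -0.12], "spin": 0, "gripper": 0.05}
    - {"slide": [0.05, 0.025, -0.12], "spin": 0, "gripper": 0.05}
    - {"slide": [0.09, 0.045, -0.12], "spin": 0, "gripper": 0.05}
    - {"slide": [0.13, 0.065, -0.12], "spin": 0, "gripper": 0.05}
    - {"slide": [0.17, 0.085, -0.12], "spin": 0, "gripper": 0.05}
    - {"slide": [0.21, 0.105, -0.12], "spin": 0, "gripper": 0.05}

```text
time_s: 17.3
ee_pos: [0.5346, 0.0394, 0.3746]
eef_rot: [3.142, 0.0, 1.571]
force: [1.2, -1.1, 0.2]
grip_width: 0.0589
grip_force: 9.9
```

Request:
jog_arm:
  rows:
    - {"slide": [0.04, 0.02, 0], "spin": 0, "gripper": 0.05}
    - {"slide": [0.08, 0.04, 0], "spin": 0, "gripper": 0.05}
    - {"slide": [0.12, 0.06, 0], "spin": 0, "gripper": 0.05}
    - {"slide": [0.15, 0.075, 0], "spin": 0, "gripper": 0.05}
    - {"slide": [0.168, 0.0855, 0], "spin": 0, "gripper": 0.05}
    - {"slide": [0.168, 0.0855, 0], "spin": 0, "gripper": 0.05}
    - {"slide": [0.168, 0.0855, 0], "spin": 0, "gripper": 0.05}

```text
time_s: 18.0
ee_pos: [0.6196, 0.2055, 0.3741]
eef_rot: [-3.141, 0.0, 1.571]
force: [-0.4, -0.5, -0.0]
grip_width: 0.0589
grip_force: 9.9
```

Request:
jog_arm:
  rows:
    - {"slide": [0, 0, 0.03], "spin": 0, "gripper": 0.05}
    - {"slide": [0, 0, 0.05], "spin": 0, "gripper": 0.05}
    - {"slide": [0, 0, 0.07], "spin": 0, "gripper": 0.05}
    - {"slide": [0, 0, 0.08], "spin": 0, "gripper": 0.05}
    - {"slide": [0, 0, 0.085], "spin": 0, "gripper": 0.05}
    - {"slide": [0, 0, 0.085], "spin": 0, "gripper": 0.05}
    - {"slide": [0, 0, 0.085], "spin": 0, "gripper": 0.05}

```text
time_s: 18.7
ee_pos: [0.6198, 0.2054, 0.2907]
eef_rot: [3.14, -0.0, 1.571]
force: [-0.7, -0.5, 0.0]
grip_width: 0.0593
grip_force: 9.9
```

Request:
jog_arm:
  rows:
    - {"slide": [0, 0, 0], "spin": 0, "gripper": 0.08}
    - {"slide": [0, 0, 0], "spin": 0, "gripper": 0.08}
    - {"slide": [0, 0, 0], "spin": 0, "gripper": 0.08}
    - {"slide": [0, 0, 0], "spin": 0, "gripper": 0.08}
    - {"slide": [0, 0, -0.03], "spin": 0, "gripper": 0.08}
    - {"slide": [0, 0, -0.07], "spin": 0, "gripper": 0.08}
    - {"slide": [0, 0, -0.11], "spin": 0, "gripper": 0.08}
    - {"slide": [0, 0, -0.14], "spin": 0, "gripper": 0.08}

```text
time_s: 19.5
ee_pos: [0.6194, 0.2055, 0.4326]
eef_rot: [3.139, -0.001, 1.571]
force: [-1.1, -0.1, -0.2]
grip_width: 0.0799
grip_force: 0.0
```

Request:
jog_arm:
  rows:
    - {"slide": [-0.4, -0.139, 0], "spin": 0, "gripper": 0.06}
    - {"slide": [-0.4, -0.139, 0], "spin": 0, "gripper": 0.06}
    - {"slide": [-0.4, -0.139, 0], "spin": 0, "gripper": 0.06}
    - {"slide": [-0.4, -0.139, 0], "spin": 0, "gripper": 0.06}
    - {"slide": [-0.4, -0.139, 0], "spin": 0, "gripper": 0.06}
    - {"slide": [-0.4, -0.139, 0], "spin": 0, "gripper": 0.06}
    - {"slide": [-0.4, -0.139, 0], "spin": 0, "gripper": 0.06}
    - {"slide": [-0.4, -0.139, 0], "spin": 0, "gripper": 0.06}
  squeeze: 6

```text
time_s: 20.3
ee_pos: [0.4873, -0.1739, 0.43]
eef_rot: [3.141, 0.0, 1.571]
force: [0.7, -0.0, -0.2]
grip_width: 0.0602
grip_force: 0.0
```

Request:
jog_arm:
  rows:
    - {"slide": [-0.0935, -0.032, 0], "spin": 0, "gripper": 0.06}
    - {"slide": [-0.0935, -0.032, 0], "spin": 0, "gripper": 0.06}
    - {"slide": [-0.0935, -0.032, 0], "spin": 0, "gripper": 0.06}
    - {"slide": [-0.0935, -0.032, 0], "spin": 0, "gripper": 0.06}
    - {"slide": [-0.0935, -0.032, 0], "spin": 0, "gripper": 0.06}

```text
time_s: 20.8
ee_pos: [0.4567, -0.265, 0.4297]
eef_rot: [3.141, -0.0, 1.572]
force: [0.1, -0.2, 0.1]
grip_width: 0.0601
grip_force: 0.0
```

```bash
python3 - <<'E'
from h import *
p,d=snap('scene');W=cloud('scene',d)
q=W[(np.hypot(W[...,0]-.62,W[...,1]-.206)<.06)&(W[...,2]>.096)&(W[...,2]<.11)];print('q top',len(q),q.mean(0))
q=W[(np.hypot(W[...,0]-.445,W[...,1]+.288)<.045)&(W[...,2]>.115)&(W[...,2]<.142)];print('sb cork',len(q),q.mean(0))
save(cv2.resize(p[110:290,110:310],None,fx=3,fy=3),'q2.png')
print(telemetry.get_obs()['ee_pos'])
E
```

```text
q top 166 [0.62091749 0.20316143 0.10261631]
sb cork 45 [ 0.4520598  -0.28861355  0.13032785]
[ 0.45683301 -0.26470259  0.42975824]
```

View pics/q2.png

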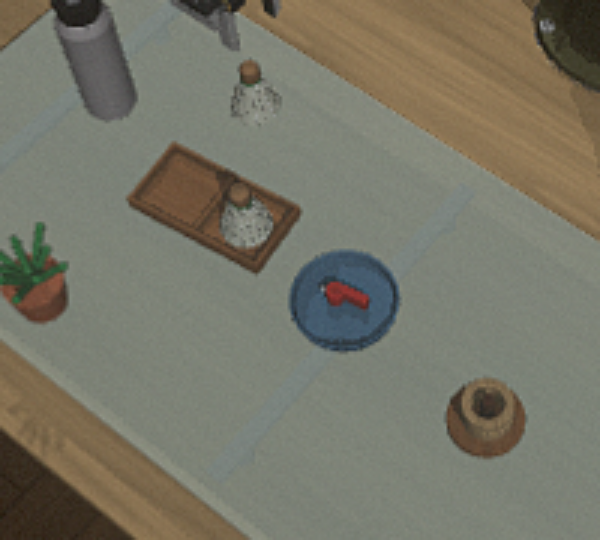

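Both quoits are stacked on the peg at (487,410). Next is shuttlecock_b at (253,95).

Request:
jog_arm:
  rows:
    - {"slide": [-0.0235, -0.008, 0], "spin": 0, "gripper": 0.06}
    - {"slide": [-0.0235, -0.008, 0.02], "spin": 0, "gripper": 0.06}
    - {"slide": [-0.0235, -0.008, 0.06], "spin": 0, "gripper": 0.06}
    - {"slide": [-0.0235, -0.008, 0.095], "spin": 0, "gripper": 0.06}
    - {"slide": [-0.0235, -0.008, 0.115], "spin": 0, "gripper": 0.06}
    - {"slide": [-0.0235, -0.008, 0.12], "spin": 0, "gripper": 0.06}
    - {"slide": [-0.0235, -0.008, 0.12], "spin": 0, "gripper": 0.06}

```text
time_s: 21.55
ee_pos: [0.4489, -0.2886, 0.3098]
eef_rot: [-3.141, -0.0, 1.572]
force: [1.0, 0.1, 0.9]
grip_width: 0.0601
grip_force: 0.0
```

Request:
jog_arm:
  rows:
    - {"slide": [0, 0, 0], "spin": 0, "gripper": 0.015}
    - {"slide": [0, 0, 0], "spin": 0, "gripper": 0.015}
    - {"slide": [0, 0, 0], "spin": 0, "gripper": 0.015}
    - {"slide": [0, 0, 0], "spin": 0, "gripper": 0.015}
    - {"slide": [0, 0, 0], "spin": 0, "gripper": 0.015}
    - {"slide": [0, 0, 0], "spin": 0, "gripper": 0.015}
    - {"slide": [0, 0, 0], "spin": 0, "gripper": 0.015}

```text
time_s: 22.25
ee_pos: [0.4484, -0.2893, 0.3099]
eef_rot: [3.141, 0.0, 1.571]
force: [0.9, 0.1, 2.1]
grip_width: 0.0253
grip_force: 6.0
```

Request:
jog_arm:
  rows:
    - {"slide": [0, 0, -0.04], "spin": 0, "gripper": 0.015}
    - {"slide": [0, 0, -0.08], "spin": 0, "gripper": 0.015}
    - {"slide": [0.005, 0.03, -0.09], "spin": 0, "gripper": 0.015}
    - {"slide": [0.01, 0.07, -0.09], "spin": 0, "gripper": 0.015}
    - {"slide": [0.015, 0.11, -0.09], "spin": 0, "gripper": 0.015}
    - {"slide": [0.02, 0.14, -0.09], "spin": 0, "gripper": 0.015}
    - {"slide": [0.02, 0.157, -0.09], "spin": 0, "gripper": 0.015}
    - {"slide": [0.02, 0.157, -0.09], "spin": 0, "gripper": 0.015}

```text
time_s: 23.05
ee_pos: [0.6066, -0.2688, 0.3985]
eef_rot: [-3.14, -0.001, 1.572]
force: [0.1, -0.2, -0.8]
grip_width: 0.026
grip_force: 6.0
```

Request:
jog_arm:
  rows:
    - {"slide": [0, 0, 0.02], "spin": 0, "gripper": 0.015}
    - {"slide": [0, 0, 0.05], "spin": 0, "gripper": 0.015}
    - {"slide": [0, 0, 0.07], "spin": 0, "gripper": 0.015}
    - {"slide": [0, 0, 0.08], "spin": 0, "gripper": 0.015}
    - {"slide": [0, 0, 0.083], "spin": 0, "gripper": 0.015}
    - {"slide": [0, 0, 0.083], "spin": 0, "gripper": 0.015}
    - {"slide": [0, 0, 0.083], "spin": 0, "gripper": 0.015}

```text
time_s: 23.75
ee_pos: [0.6053, -0.2694, 0.318]
eef_rot: [3.14, 0.001, 1.571]
force: [-0.2, 0.3, -0.0]
grip_width: 0.0258
grip_force: 6.0
```

Request:
jog_arm:
  rows:
    - {"slide": [0, 0, 0], "spin": 0, "gripper": 0.06}
    - {"slide": [0, 0, 0], "spin": 0, "gripper": 0.06}
    - {"slide": [0, 0, 0], "spin": 0, "gripper": 0.06}
    - {"slide": [0, 0, 0], "spin": 0, "gripper": 0.06}
    - {"slide": [0, 0, -0.02], "spin": 0, "gripper": 0.06}
    - {"slide": [0, 0, -0.05], "spin": 0, "gripper": 0.06}
    - {"slide": [0, 0, -0.09], "spin": 0, "gripper": 0.06}
    - {"slide": [0, 0, -0.12], "spin": 0, "gripper": 0.06}

```text
time_s: 24.55
ee_pos: [0.6052, -0.2692, 0.4392]
eef_rot: [3.14, 0.001, 1.571]
force: [0.3, 0.6, 0.7]
grip_width: 0.0599
grip_force: 0.0
```

Request:
jog_arm:
  rows:
    - {"slide": [0.04, -0.05, 0], "spin": 0, "gripper": 0.06}
    - {"slide": [0.08, -0.09, 0], "spin": 0, "gripper": 0.06}
    - {"slide": [0.12, -0.13, 0], "spin": 0, "gripper": 0.06}
    - {"slide": [0.16, -0.17, 0], "spin": 0, "gripper": 0.06}
    - {"slide": [0.2, -0.2, 0], "spin": 0, "gripper": 0.06}
    - {"slide": [0.23, -0.22, 0], "spin": 0, "gripper": 0.06}
    - {"slide": [0.23, -0.22, 0], "spin": 0, "gripper": 0.06}

```text
time_s: 25.25
ee_pos: [0.3831, -0.0372, 0.437]
eef_rot: [3.14, -0.0, 1.572]
force: [1.1, -0.1, 0.3]
grip_width: 0.06
grip_force: 0.0
```

```bash
python3 - <<'E'
from h import *
for n in('scene','top'):
    p,d=snap(n);W=cloud(n,d)
    for nm,x,y,a,b in(('sa',.595,-.177,.115,.15),('sb',.606,-.269,.115,.15),('q',.62,.206,.096,.11)):
        q=W[(np.hypot(W[...,0]-x,W[...,1]-y)<.045)&(W[...,2]>a)&(W[...,2]<b)];print(n,nm,len(q),q.mean(0).round(4),q[:,2].max())
    m=((p[...,0].astype(int)-np.maximum(p[...,1],p[...,2]))>35)&(np.hypot(W[...,0]-.606,W[...,1]+.013)<.06)
    q=W[m];print('whistle',q.mean(0).round(4))
    save(cv2.resize(p[90:290,90:350] if n=='scene' else p[60:220,60:440],None,fx=2,fy=2),'fin_'+n+'.png')
E
```

```text
scene sa 57 [ 0.5977 -0.1751  0.1331] 0.14426212289166937
scene sb 59 [ 0.6085 -0.2686  0.1329] 0.14574193664702728
scene q 162 [0.6209 0.203  0.1027] 0.10947880470819327
whistle [ 0.6018 -0.0155  0.0734]
top sa 64 [ 0.5895 -0.1733  0.1341] 0.14471080097195746
top sb 70 [ 0.6016 -0.2661  0.1334] 0.1423915437883583
top q 174 [0.6172 0.2064 0.102 ] 0.10814179492704878
whistle [ 0.5971 -0.014   0.0743]
```

View pics/fin_scene.png

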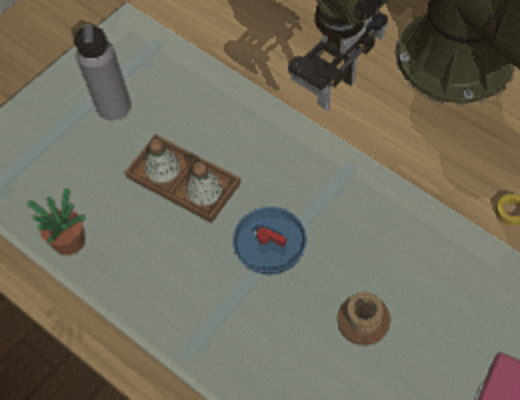

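View pics/fin_top.png

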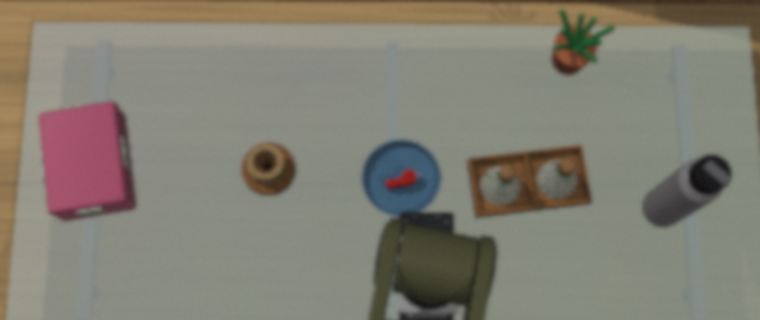

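Both views show a shuttlecock upright in each bay, at top view (502,185) and (558,178). Both quoits are on the peg at (266,165) and the whistle is in the dish at (403,180). The lunchbox and flask haven't moved and the gripper is clear, so I'm handing in.

```bash
python3 -c "
from station import workorder
print(workorder.hand_in())"
```

```text
the job is handed in; nothing more can be done
None
```

I handed the job in at about 25 s on the robot clock. The last pictures show both shuttlecocks upright in separate bays, both quoits on the peg, the whistle flat in the dish, and the lunchbox and flask where they were; the hand-in gave no verdict.

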